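# Click the missing flat bits into the clip rail

## Task

Two flat wood bits were left out of the clip rail. Put them into the two empty middle places so that all four bits lie in order of size along the rail, all blades pointing the same way, and press each one down until it clicks fully home in both of its clips. Leave the two bits already on the rail where they are, and do not disturb the glue bottle, the hammer or the offcut.

Things in the scene. Friction and masses are not known exactly. Their poses are not given: they have to be found in the camera images.
- rail: Clip rail, fixed to the bench: board 86 x 330 mm, 12 mm thick, with 4 places 80 mm apart. Each place is 2 spring clips (at rail x = -28 and +28 mm) that hold a bit lying level across the rail, along its x. Only the two inner places are empty. Origin: centre of the board's underside; x across the rail, away from the robot (the blades point this way), y along its length, z up.
- bit_20: Steel flat (spade) wood bit, blade 20 mm wide. Loose on the bench between robot and rail, lying flat, blade away from the robot. Shank 135 mm long, 10 mm square, edges bevelled 1.5 mm, from x = -90 to +45 mm; blade to +81 mm, 4 mm thick, at the shank's mid-height; spur to +91 mm. Origin: underside of the shank, near the centre of mass; x along the bit to the blade, z up. 100 to 160 g.
- bit_32: Steel flat (spade) wood bit, blade 32 mm wide. Loose on the bench between robot and rail, lying flat, blade away from the robot. Shank 135 mm long, 10 mm square, edges bevelled 1.5 mm, from x = -90 to +45 mm; blade to +81 mm, 4 mm thick, at the shank's mid-height; spur to +91 mm. Origin: underside of the shank, near the centre of mass; x along the bit to the blade, z up. 100 to 160 g.
- bit_12: Steel flat (spade) wood bit, blade 12 mm wide. The smallest, already clicked into one end place. Shank 135 mm long, 10 mm square, edges bevelled 1.5 mm, from x = -90 to +45 mm; blade to +81 mm, 4 mm thick, at the shank's mid-height; spur to +91 mm. Origin: underside of the shank, near the centre of mass; x along the bit to the blade, z up. 100 to 160 g.
- bit_38: Steel flat (spade) wood bit, blade 38 mm wide. The largest, already clicked into the other end place. Shank 135 mm long, 10 mm square, edges bevelled 1.5 mm, from x = -90 to +45 mm; blade to +81 mm, 4 mm thick, at the shank's mid-height; spur to +91 mm. Origin: underside of the shank, near the centre of mass; x along the bit to the blade, z up. 100 to 160 g.
- bit_20_tip (a point): End of the spur of the 20 mm bit, 91 mm from its origin along x, 5 mm above its underside.
- bit_32_tip (a point): End of the spur of the 32 mm bit, 91 mm from its origin along x, 5 mm above its underside.
- place1 (a point): End place of the rail, at rail y = -120 mm: point midway between its two clips at seat height, 35 mm above the bench. Axes as the rail's.
- place2 (a point): Inner place, at rail y = -40 mm: point midway between its two clips at seat height (35 mm above the bench), where a seated shank's underside lies (its top: 45 mm). Between the clips is a gap of 48 mm along x, free down to the board (12 mm above the bench), where fingers can hold or press the shank.
- place3 (a point): Inner place, at rail y = +40 mm, else like place2. Every clip is two sprung jaws, 8 mm wide along x, with a mouth 18 mm wide at 60 mm above the bench, narrowing to a throat of 6.4 mm at 47 mm. A shank laid in the mouths rests with its underside about 50 mm up; pressing down with some 10 to 18 N in all spreads the jaws and it clicks onto the seats.
- place4 (a point): End place of the rail, at rail y = +120 mm, else like place1.
- glue: Bystander: white glue bottle with a red cap, 60 mm across, 170 mm tall, upright. Origin: centre of its base.
- hammer: Bystander: hammer lying on the bench. Origin: underside, near its middle.
- offcut: Bystander: pine offcut, 90 x 60 x 30 mm. Origin: centre of its underside.
Mind the look-alikes: they are no part of the job. What is shaped like the bit_32 but green or orange is not meant.

How it is judged:
By the outcome, as a careful person would: the job done as asked, in the order asked, and still so for the second after the job is handed in, with the robot touching nothing.
It also fails if it takes over 58 s, if anything falls off the work surface, if the arm or the gripper's body presses on something with over 40 N, if the wrist force passes 120 N, or if a joint passes its speed limit or range.

## Robot

A 7-joint arm with a two-finger parallel gripper is mounted at the origin on the work surface. World frame = base frame: x ahead of the robot, y to its left, z up, the work surface at z = 0. Lengths are in m, angles in rad, forces in N, time in s.
With the tool pointing down it reaches from about 0.4 to 0.85 m from the base axis. Payload 10.4 kg.
Tool frame: the origin (TCP) lies midway between the tips of the shut fingers; the grasp point (between the pads) lies 19 mm behind it (r.tcp_to_grasp is the z of the grasp point in the tool frame, in m); z points along the fingers, x is the direction in which the jaws open and shut, and the axes are right-handed (so a half turn about z gives the same grasp; the last joint's range is limited). The gripper opens to 87 mm and grips with 3 to 60 N. Pads are 19 mm wide; open, the fingers measure 117 mm over their backs; the gripper's body (75 mm by 190 mm) begins 51 mm behind the grasp point.
Start: joints at [-1.356, 0.332, -0.065, 1.46, 0.022, 1.35, -0.088], TCP at [0.147, 0.607, 0.223] pointing down, gripper open.
Joint ranges: [-2.6, 2.6], [-0.5, 2.12], [-1.47, 1.34], [0.16, 2.42], [-1.27, 4.41], [0.06, 2.06], [-2.6, 2.6]. Speed limits (rad/s): [2.22, 2.22, 2.79, 2.79, 3.14, 3.14, 3.14].

## Interface

Orientations are given as a unit quaternion [x, y, z, w].
In Python, from bench import r, camera, close_job gives the robot as it stands. The module is installed in compiled form; this text tells all that it offers.
- The arm moves only by the shell command python3 -m crank 'ROWS' [FORCE]. ROWS is JSON, a list of rows, each an object of numbers: "x", "y", "z": the shift along the tool's x, y, z scaled (see below); "ax", "ay", "az": the turn, a rotation vector about the tool's x, y, z scaled (see below); "claw": the closure, from -1 (fully open) to 1 (shut), so that 0 is half open. A call has exactly 5 rows; each row is the pose to reach, as a shift and turn from the pose commanded when the call began, along the tool's axes at that moment; what a row does not reach only later rows make up. The controller multiplies each number of a shift by 1 m and each number of a turn by 2 rad. A row lasts 1/12 s, in which the tool goes at most 41.7 mm and 7.16 degrees, less where a joint would pass 70% of its speed; a pose out of reach is approached as far as the arm can. A call with a number of a shift or a turn outside -1 to 1 is refused whole. A call with a gripper value outside its range is refused whole. The fingers move at their own pace and stop on an object; FORCE is the grip in N (left out, the last holds). Time passes only in rows, so rows that repeat a pose let the fingers close, or fill a call up. It gives the time, the measured TCP pose, the force and the opening at its end, in the units of the state.
- r.read_state(): the state, without advancing time (a new reading comes with each control period).
- camera(name): name is "scene" or "top" or "wrist"; returns a dict with "color" (400x640x3 uint8, blue, green, red), "fx", "fy", "cx", "cy" (pixels), "eye" and "orientation" of the camera in the world. Camera axes: x right, y down, z forward; pixel columns grow to the right and rows downward; lengths in m; the calibration is good to about 2 mm. A picture is of the moment at which its call begins. There is no depth.
- close_job(): hands the job in, once; it reports no verdict.
The state is a dict: "time": time; "joint_positions": joint angles; "joint_vel": joint speeds; "joint_torque": joint torques, N m; "ee_pos": TCP position; "eef_rot": TCP orientation; "ft_force": force on the tool from outside, world axes, zero at the start; "torque": the same for the moment, N m; "width": finger opening in m.
Only numpy, scipy, OpenCV 4.12 (cv2) and the standard library are available. Lean on these libraries where they do the work, as an engineer would, in place of code of your own. Each camera call takes 0.05 s, during which the arm holds its last target. There are 200 camera calls.

## Working session

There is one attempt and no reset: what is moved stays moved. The work goes in short steps, Python scripts to look and compute and a shell command to move; the robot and the scene stay as the last step left them, time stands still between calls to the robot, and variables do not carry over. Pictures are saved under pics/ and viewed, about 8 in all and at most 12, crops included, and the job is handed in when it is done.

```bash
mkdir -p pics
cat > h.py <<'E'
import numpy as np,cv2
from bench import r,camera
from scipy.spatial.transform import Rotation as R
def ray(c,u,v):
    d=R.from_quat(c["orientation"]).apply([(u-c["cx"])/c["fx"],(v-c["cy"])/c["fy"],1]); return np.array(c["eye"]),d
def onplane(c,u,v,z):
    e,d=ray(c,u,v); return e+d*(z-e[2])/d[2]
def proj(c,p):
    q=R.from_quat(c["orientation"]).inv().apply(np.array(p)-c["eye"]); return c["fx"]*q[0]/q[2]+c["cx"],c["fy"]*q[1]/q[2]+c["cy"]
E
python3 - <<'E'
from h import *
for n in("top","scene"):
    c=camera(n); cv2.imwrite(f"pics/{n}1.png",c["color"]); print(n,c["fx"],c["eye"],c["orientation"])
s=r.read_state(); print(s); print(r.tcp_to_grasp, R.from_quat(s["eef_rot"]).as_matrix().round(3))
E
```

```text
top 402.3943665704424 [0.24456767 0.03365748 1.17445154] [ 0.7151481  -0.69073356  0.07247856 -0.07872224]
scene 361.86555650970166 [ 0.8610208  -0.52144348  0.79560599] [ 0.88860826  0.2734094  -0.11368146 -0.35028443]
{'time': 0.1, 'joint_positions': array([-1.35561961,  0.33279635, -0.06473728,  1.46083377,  0.02160918,
        1.34993332, -0.0884999 ]), 'joint_vel': array([-1.16537008e-04, -2.33538193e-03, -5.42853674e-04, -3.17700533e-03,
        5.22507835e-04,  2.49273813e-05, -2.32805059e-04]), 'joint_torque': array([ 1.15503783e-03, -6.24539208e+01,  2.45689804e-02, -3.90723681e+01,
       -6.14416064e-02,  3.64843919e-02,  1.12806842e-04]), 'ee_pos': array([0.14711709, 0.60707993, 0.22185256]), 'eef_rot': array([ 7.85966753e-01,  6.18268434e-01, -4.83383778e-04,  4.15408095e-04]), 'ft_force': array([-0.23672828, -0.25267809, -0.06114219]), 'torque': array([ 0.05966924, -0.01870503,  0.01889282]), 'width': 0.08691905799163496}
-0.0187 [[ 0.235  0.972 -0.   ]
 [ 0.972 -0.235 -0.001]
 [-0.001  0.    -1.   ]]
```

View pics/top1.png

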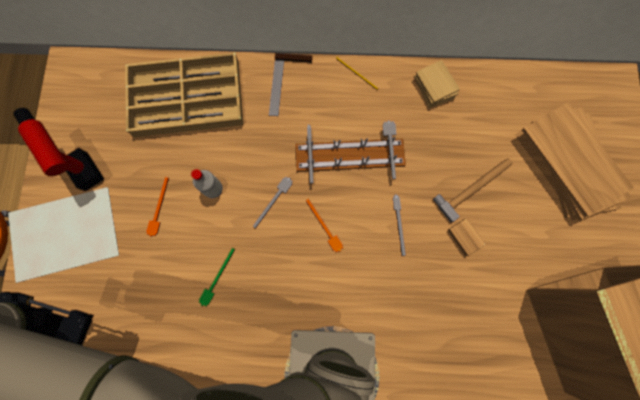

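View pics/scene1.png

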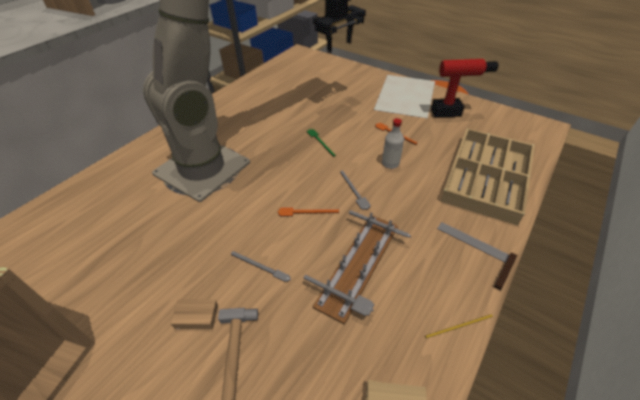

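The top view shows the rail at about (350,155). The thin-bladed bit_12 is on its left (+y) end at (310,155) and bit_38 on its right end at (390,150). There are two grey loose bits: (272,202) with the wide blade at (285,185), so bit_32, and (400,225) with the narrow blade at (396,202), so bit_20. The look-alikes are orange at (158,205), orange at (325,225) and green at (217,277); the colour rules them out. The scene view agrees with this.

Run:
```python
from h import *
c=camera("top"); im=c["color"]; hsv=cv2.cvtColor(im,cv2.COLOR_BGR2HSV)
cv2.imwrite("pics/crop1.png",cv2.resize(im[110:265,235:425],None,fx=4,fy=3.8,interpolation=cv2.INTER_CUBIC))
def comp(m,roi):
    x0,y0,x1,y1=roi; k=np.zeros_like(m); k[y0:y1,x0:x1]=m[y0:y1,x0:x1]
    n,l,st,_=cv2.connectedComponentsWithStats(k,connectivity=8); i=1+st[1:,4].argmax(); return np.argwhere(l==i)[:,::-1].astype(float)
g=((hsv[...,1]<75)&(hsv[...,2]>70)).astype(np.uint8)
for n,roi in(("32",(245,170,300,235)),("20",(390,190,412,262))):
    p=comp(g,roi); w=np.array([onplane(c,u,v,.006)[:2] for u,v in p])
    m=w.mean(0); _,_,V=np.linalg.svd(w-m); d=V[0]*np.sign(V[0][0]); t=(w-m)@d; s=(w-m)@V[1]
    tip=m+d*t.max(); org=m+d*(t.max()+t.min())/2+0
    sel=t<t.max()-.065; print(n,len(p),"len",np.ptp(t),"bladew",np.ptp(s),"origin",org.round(4),"yaw",np.degrees(np.arctan2(d[1],d[0])).round(1))
# rail board: brown
b=((hsv[...,1]>130)&(hsv[...,2]<140)).astype(np.uint8)
p=comp(b,(285,125,415,180)); 
k=np.zeros_like(b); k[125:180,285:415]=b[125:180,285:415]
q=np.argwhere(k)[:,::-1].astype(np.float32); rc=cv2.minAreaRect(q); bx=cv2.boxPoints(rc); W=np.array([onplane(c,u,v,.012) for u,v in bx]); print(bx.round(1),W.round(4)[:,:2],W.mean(0),np.linalg.norm(W[0]-W[1]),np.linalg.norm(W[1]-W[2]))
```

```text
32 271 len 0.17622614316582005 bladew 0.030616426653405845 origin [0.4757 0.1897] yaw -32.9
20 231 len 0.1774574676151024 bladew 0.018382822485956875 origin [ 0.4209 -0.187 ] yaw 7.0
[[295. 131.]
 [404. 131.]
 [404. 179.]
 [295. 179.]] [[ 0.698   0.1314]
 [ 0.7091 -0.2021]
 [ 0.5572 -0.2007]
 [ 0.5462  0.1241]] [ 0.62759925 -0.03685088  0.012     ] 0.3337182733848491 0.15187250189661594
```

View pics/crop1.png

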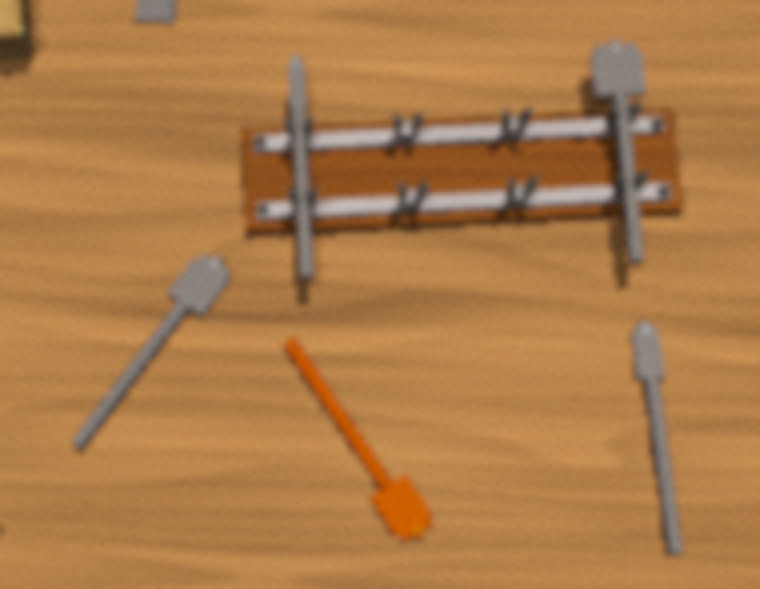

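The crop confirms it: the grey wide-bladed bit is bit_32 (about 31 mm measured) and the grey narrow one is bit_20 (about 18 mm). bit_12 is at the rail's +y end, so bit_20 goes to place3 and bit_32 to place2. The rail corners in the full image are about (295.8,143.7), (296.8,172.1), (405.3,166) and (403,139).

```bash
cat >> h.py <<'E'
def go(p,head=None):
    "print shift/turn (crank units) from present pose to TCP p, tool-x heading head (deg, mod 180), tool straight down"
    s=r.read_state(); M=R.from_quat(s["eef_rot"]); d=M.inv().apply(np.array(p)-s["ee_pos"])
    x=M.as_matrix()[:,0]; h=np.degrees(np.arctan2(x[1],x[0]))
    if head is None: head=h
    dh=(head-h+90)%180-90; h2=np.radians(h+dh)
    T=np.column_stack([[np.cos(h2),np.sin(h2),0],[np.sin(h2),-np.cos(h2),0],[0,0,-1]])
    t=(M.inv()*R.from_matrix(T)).as_rotvec()
    print("t",round(s["time"],2),"pos",s["ee_pos"].round(4),"head",round(h,2),"-> shift",d.round(4),"turn/2",(t/2).round(4),"j7",s["joint_positions"][6].round(2),"w",round(s["width"],4),"F",s["ft_force"].round(1))
E
python3 - <<'E'
from h import *
c=camera("top")
W=np.array([onplane(c,u,v,.012) for u,v in [(295.75,143.7),(296.75,172.1),(405.25,166),(403,139)]])
print(W.round(4),W.mean(0), [np.linalg.norm(W[i]-W[i-1]).round(3) for i in range(4)])
y=(W[0]+W[1]-W[2]-W[3]); print("rail yaw",np.degrees(np.arctan2(y[1],y[0]))-90)
print("glue",onplane(c,205,190,.0))
go([.476,.19,.22],57.1)
go([.421,-.187,.22],97)
w=camera("wrist");print(w["fx"],w["eye"],R.from_quat(w["orientation"]).as_matrix().round(2))
E
```

```text
[[ 0.6571  0.1271  0.012 ]
 [ 0.5677  0.1198  0.012 ]
 [ 0.5977 -0.2049  0.012 ]
 [ 0.6831 -0.1989  0.012 ]] [ 0.62637932 -0.03917845  0.012     ] [np.float64(0.327), np.float64(0.09), np.float64(0.326), np.float64(0.086)]
rail yaw 4.918054548092741
glue [0.50605631 0.39336858 0.        ]
t 0.2 pos [0.1472 0.6072 0.2221] head 76.38 -> shift [-0.328   0.4178  0.0024] turn/2 [1.000e-04 4.000e-04 1.682e-01] j7 -0.09 w 0.087 F [0.1 0.5 0. ]
t 0.2 pos [0.1472 0.6072 0.2221] head 76.38 -> shift [-0.7074  0.4532  0.0027] turn/2 [-1.0e-04  4.0e-04 -1.8e-01] j7 -0.09 w 0.087 F [0.1 0.5 0. ]
278.53877491969206 [0.07899644 0.62275097 0.38345993] [[ 0.24  0.94  0.25]
 [ 0.97 -0.23 -0.06]
 [-0.    0.26 -0.97]]
```

```bash
A='[{"x":-0.022,"y":0.028},{"x":-0.044,"y":0.056},{"x":-0.066,"y":0.084},{"x":-0.088,"y":0.112},{"x":-0.11,"y":0.14}]'
true
python3 -m crank '[{"x":-0.022,"y":0.028},{"x":-0.044,"y":0.056},{"x":-0.066,"y":0.084},{"x":-0.088,"y":0.112},{"x":-0.11,"y":0.14}]' 20
python3 -m crank '[{"x":-0.022,"y":0.028},{"x":-0.044,"y":0.056},{"x":-0.066,"y":0.084},{"x":-0.088,"y":0.112},{"x":-0.11,"y":0.14}]'
python3 -m crank '[{"x":-0.022,"y":0.028},{"x":-0.044,"y":0.056},{"x":-0.066,"y":0.084},{"x":-0.088,"y":0.112},{"x":-0.108,"y":0.138}]'
python3 -m crank '[{"az":0.05},{"az":0.1},{"az":0.15},{"az":0.168},{"az":0.168}]'
python3 - <<'E'
from h import *
go([.476,.19,.22],57.1)
c=camera("wrist"); cv2.imwrite("pics/w1.png",c["color"])
im=c["color"]; print("pred origin px",proj(c,[.4757,.1897,.005]),"tip",proj(c,[.4757+.091*.84,.1897-.091*.543,.005]),"tcp floor",proj(c,[*r.read_state()["ee_pos"][:2],0.005]))
E
```

```text
t 0.25 pos [0.1472 0.6073 0.2222] head 76.37 -> shift [-0.3281  0.4179  0.0024] turn/2 [1.000e-04 3.000e-04 1.682e-01] j7 -0.09 w 0.0866 F [ 0.6  0.6 -0.5]
pred origin px (np.float64(138.54698736325963), np.float64(408.3807647505099)) tip (np.float64(130.35032889564758), np.float64(444.0939348973031)) tcp floor (np.float64(324.46882070709216), np.float64(175.51097306463865))schema error: expected keys x, y, z, ax, ay, az, claw
schema error: expected keys x, y, z, ax, ay, az, claw
schema error: expected keys x, y, z, ax, ay, az, claw
schema error: expected keys x, y, z, ax, ay, az, claw
```

View pics/w1.png

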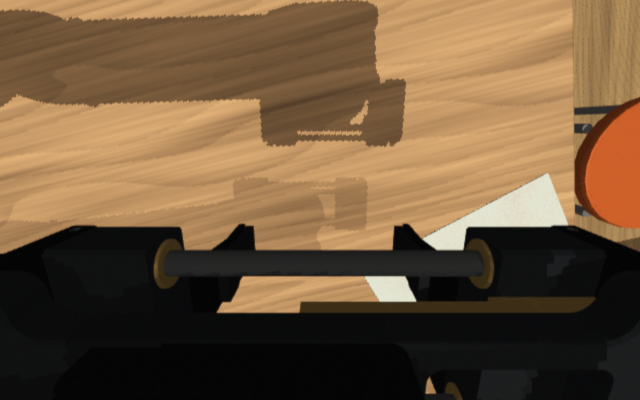

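The calls were refused because every key is required, so the arm did not move. The picture shows only bare bench below the gripper, and that the wrist camera looks towards tool −y.

```bash
python3 -m crank '[{"x":-0.022,"y":0.028,"z":0,"ax":0,"ay":0,"az":0,"claw":-1},{"x":-0.044,"y":0.056,"z":0,"ax":0,"ay":0,"az":0,"claw":-1},{"x":-0.066,"y":0.084,"z":0,"ax":0,"ay":0,"az":0,"claw":-1},{"x":-0.088,"y":0.112,"z":0,"ax":0,"ay":0,"az":0,"claw":-1},{"x":-0.11,"y":0.14,"z":0,"ax":0,"ay":0,"az":0,"claw":-1}]' 20
python3 -m crank '[{"x":-0.022,"y":0.028,"z":0,"ax":0,"ay":0,"az":0,"claw":-1},{"x":-0.044,"y":0.056,"z":0,"ax":0,"ay":0,"az":0,"claw":-1},{"x":-0.066,"y":0.084,"z":0,"ax":0,"ay":0,"az":0,"claw":-1},{"x":-0.088,"y":0.112,"z":0,"ax":0,"ay":0,"az":0,"claw":-1},{"x":-0.11,"y":0.14,"z":0,"ax":0,"ay":0,"az":0,"claw":-1}]'
python3 -m crank '[{"x":-0.022,"y":0.028,"z":0,"ax":0,"ay":0,"az":0,"claw":-1},{"x":-0.044,"y":0.056,"z":0,"ax":0,"ay":0,"az":0,"claw":-1},{"x":-0.066,"y":0.084,"z":0,"ax":0,"ay":0,"az":0,"claw":-1},{"x":-0.088,"y":0.112,"z":0,"ax":0,"ay":0,"az":0,"claw":-1},{"x":-0.108,"y":0.138,"z":0,"ax":0,"ay":0,"az":0,"claw":-1}]'
python3 -m crank '[{"x":0,"y":0,"z":0,"ax":0,"ay":0,"az":0.06,"claw":-1},{"x":0,"y":0,"z":0,"ax":0,"ay":0,"az":0.12,"claw":-1},{"x":0,"y":0,"z":0,"ax":0,"ay":0,"az":0.168,"claw":-1},{"x":0,"y":0,"z":0,"ax":0,"ay":0,"az":0.168,"claw":-1},{"x":0,"y":0,"z":0,"ax":0,"ay":0,"az":0.168,"claw":-1}]'
python3 - <<'E'
from h import *
go([.476,.19,.22],57.1)
c=camera("wrist"); cv2.imwrite("pics/w2.png",c["color"])
print("pred origin px",proj(c,[.4757,.1897,.005]),"tip",proj(c,[.4757+.091*.84,.1897-.091*.543,.005]),"rear",proj(c,[.4757-.09*.84,.1897+.09*.543,.01]))
E
```

```text
time: 0.72
ee_pos: [0.2581, 0.4661, 0.2226]
eef_rot: [0.786, 0.618, 0.0, -0.0]
ft_force: [1.0, -0.1, -0.1]
width: 0.087
time: 1.13
ee_pos: [0.3683, 0.3261, 0.2228]
eef_rot: [0.786, 0.618, 0.0, -0.0]
ft_force: [-0.1, 1.1, 0.0]
width: 0.0872
time: 1.55
ee_pos: [0.4772, 0.1882, 0.2228]
eef_rot: [0.786, 0.618, 0.0, 0.0]
ft_force: [0.1, 0.3, 0.3]
width: 0.0869
time: 1.97
ee_pos: [0.4761, 0.1903, 0.2226]
eef_rot: [0.878, 0.48, 0.0, -0.0]
ft_force: [-0.6, -1.1, -0.3]
width: 0.0871
t 1.97 pos [0.4761 0.1903 0.2226] head 57.31 -> shift [-0.0003  0.      0.0026] turn/2 [-0.     -0.0001  0.0018] j7 0.56 w 0.0871 F [-0.6 -1.1 -0.3]
pred origin px (np.float64(323.514767433147), np.float64(175.1770099440809)) tip (np.float64(323.2985356874806), np.float64(236.5494348281316)) rear (np.float64(323.7596342603476), np.float64(106.32348697029305))
```

View pics/w2.png

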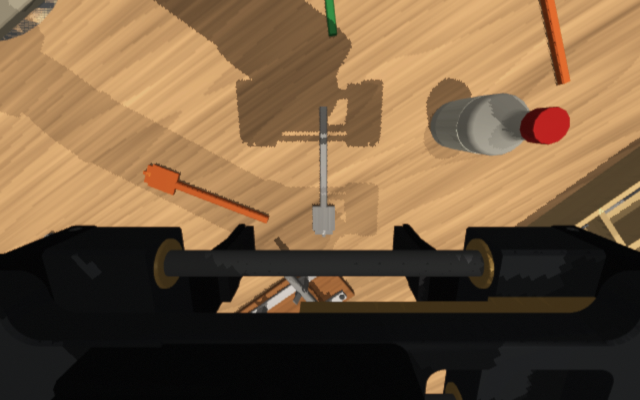

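The bit's shank runs from (323.5,107) to the tip at (323.5,236), as predicted. I'll descend and grip.

```bash
python3 -m crank '[{"x":0,"y":0,"z":0.04,"ax":0,"ay":0,"az":0,"claw":-1},{"x":0,"y":0,"z":0.08,"ax":0,"ay":0,"az":0,"claw":-1},{"x":0,"y":0,"z":0.12,"ax":0,"ay":0,"az":0,"claw":-0.7},{"x":0,"y":0,"z":0.155,"ax":0,"ay":0,"az":0,"claw":-0.5},{"x":0,"y":0,"z":0.185,"ax":0,"ay":0,"az":0,"claw":-0.4}]' 40
python3 -m crank '[{"x":0,"y":0,"z":0.012,"ax":0,"ay":0,"az":0,"claw":-0.4},{"x":0,"y":0,"z":0.024,"ax":0,"ay":0,"az":0,"claw":-0.4},{"x":0,"y":0,"z":0.033,"ax":0,"ay":0,"az":0,"claw":-0.4},{"x":0,"y":0,"z":0.033,"ax":0,"ay":0,"az":0,"claw":0},{"x":0,"y":0,"z":0.033,"ax":0,"ay":0,"az":0,"claw":1}]'
python3 -m crank '[{"x":0,"y":0,"z":0,"ax":0,"ay":0,"az":0,"claw":1},{"x":0,"y":0,"z":0,"ax":0,"ay":0,"az":0,"claw":1},{"x":0,"y":0,"z":0,"ax":0,"ay":0,"az":0,"claw":1},{"x":0,"y":0,"z":0,"ax":0,"ay":0,"az":0,"claw":1},{"x":0,"y":0,"z":0,"ax":0,"ay":0,"az":0,"claw":1}]' 40
python3 -m crank '[{"x":0,"y":0,"z":-0.03,"ax":0,"ay":0,"az":0,"claw":1},{"x":0,"y":0,"z":-0.06,"ax":0,"ay":0,"az":0,"claw":1},{"x":0,"y":0,"z":-0.09,"ax":0,"ay":0,"az":0,"claw":1},{"x":0,"y":0,"z":-0.13,"ax":0,"ay":0,"az":0,"claw":1},{"x":0,"y":0,"z":-0.16,"ax":0,"ay":0,"az":0,"claw":1}]'
python3 - <<'E'
from h import *
y=np.radians(4.92); c=np.array([.6264,-.0392])
rx=np.array([np.cos(y),np.sin(y)]); ry=np.array([-rx[1],rx[0]])
p2=c-.04*ry; p3=c+.04*ry; print(p2,p3)
go([*p2,.16],94.92)
E
```

```text
time: 2.43
ee_pos: [0.4753, 0.1899, 0.0352]
eef_rot: [0.877, 0.48, -0.001, 0.0]
ft_force: [-0.6, 0.7, -0.1]
width: 0.0744
time: 2.85
ee_pos: [0.4762, 0.1903, 0.0046]
eef_rot: [0.878, 0.479, -0.0, -0.0]
ft_force: [-0.2, -0.0, 0.4]
width: 0.0544
time: 3.27
ee_pos: [0.4764, 0.1904, 0.0049]
eef_rot: [0.878, 0.478, 0.0, -0.0]
ft_force: [0.8, -0.9, 0.4]
width: 0.0223
time: 3.68
ee_pos: [0.4765, 0.1901, 0.1675]
eef_rot: [0.878, 0.478, 0.001, -0.0]
ft_force: [2.1, 0.5, 0.3]
width: 0.0009
[ 0.62983059 -0.07905262] [0.62296941 0.00065262]
t 3.68 pos [0.4765 0.1901 0.1675] head 57.11 -> shift [-0.1428  0.2749  0.0074] turn/2 [ 0.0006 -0.0007 -0.33  ] j7 0.57 w 0.0009 F [2.1 0.5 0.3]
```

The fingers were slower than I allowed for and were not closed when I lifted. I'll reopen and check the bit.

```bash
python3 -m crank '[{"x":0,"y":0,"z":0,"ax":0,"ay":0,"az":0,"claw":-0.4},{"x":0,"y":0,"z":0,"ax":0,"ay":0,"az":0,"claw":-0.4},{"x":0,"y":0,"z":0,"ax":0,"ay":0,"az":0,"claw":-0.4},{"x":0,"y":0,"z":0,"ax":0,"ay":0,"az":0,"claw":-0.4},{"x":0,"y":0,"z":0,"ax":0,"ay":0,"az":0,"claw":-0.4}]'
python3 - <<'E'
from h import *
go([.4757,.1897,.004],57.1)
c=camera("wrist"); im=c["color"]; hsv=cv2.cvtColor(im,cv2.COLOR_BGR2HSV)
cv2.imwrite("pics/w3.png",im)
print("pred origin px",proj(c,[.4757,.1897,.005]),"tip",proj(c,[.4757+.091*.84,.1897-.091*.543,.005]),"rear",proj(c,[.4757-.09*.84,.1897+.09*.543,.01]))
E
```

```text
time: 4.1
ee_pos: [0.4755, 0.1899, 0.1633]
eef_rot: [0.878, 0.478, -0.001, 0.0]
ft_force: [0.1, 0.2, 0.4]
width: 0.0262
t 4.1 pos [0.4755 0.1899 0.1633] head 57.12 -> shift [0.0003 0.0004 0.1593] turn/2 [-0.0005  0.001   0.0002] j7 0.57 w 0.0262 F [0.1 0.2 0.4]
pred origin px (np.float64(324.3398917331992), np.float64(184.68059845038945)) tip (np.float64(324.26916108471505), np.float64(255.43120435654942)) rear (np.float64(324.42525707257425), np.float64(103.56694798501495))
```

View pics/w3.png

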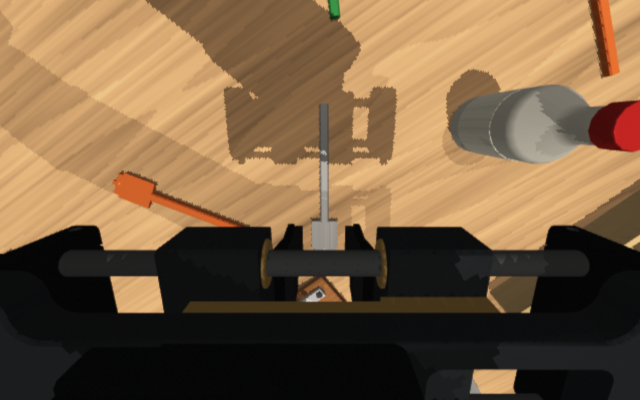

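The bit has not moved: rear at (324,103), as predicted. I'll descend again and close for longer.

```bash
python3 -m crank '[{"x":0,"y":0,"z":0.03,"ax":0,"ay":0,"az":0,"claw":-0.1},{"x":0,"y":0,"z":0.06,"ax":0,"ay":0,"az":0,"claw":-0.1},{"x":0,"y":0,"z":0.09,"ax":0,"ay":0,"az":0,"claw":-0.1},{"x":0,"y":0,"z":0.115,"ax":0,"ay":0,"az":0,"claw":-0.1},{"x":0,"y":0,"z":0.135,"ax":0,"ay":0,"az":0,"claw":-0.1}]' 40
python3 -m crank '[{"x":0,"y":0,"z":0.012,"ax":0,"ay":0,"az":0,"claw":-0.1},{"x":0,"y":0,"z":0.02,"ax":0,"ay":0,"az":0,"claw":-0.1},{"x":0,"y":0,"z":0.025,"ax":0,"ay":0,"az":0,"claw":1},{"x":0,"y":0,"z":0.025,"ax":0,"ay":0,"az":0,"claw":1},{"x":0,"y":0,"z":0.025,"ax":0,"ay":0,"az":0,"claw":1}]'
python3 -m crank '[{"x":0,"y":0,"z":0,"ax":0,"ay":0,"az":0,"claw":1},{"x":0,"y":0,"z":0,"ax":0,"ay":0,"az":0,"claw":1},{"x":0,"y":0,"z":0,"ax":0,"ay":0,"az":0,"claw":1},{"x":0,"y":0,"z":0,"ax":0,"ay":0,"az":0,"claw":1},{"x":0,"y":0,"z":0,"ax":0,"ay":0,"az":0,"claw":1}]' 40
python3 -m crank '[{"x":0,"y":0,"z":0,"ax":0,"ay":0,"az":0,"claw":1},{"x":0,"y":0,"z":0,"ax":0,"ay":0,"az":0,"claw":1},{"x":0,"y":0,"z":0,"ax":0,"ay":0,"az":0,"claw":1},{"x":0,"y":0,"z":0,"ax":0,"ay":0,"az":0,"claw":1},{"x":0,"y":0,"z":0,"ax":0,"ay":0,"az":0,"claw":1}]' 40
```

```text
time: 4.57
ee_pos: [0.4749, 0.1895, 0.0268]
eef_rot: [0.878, 0.478, -0.001, 0.0]
ft_force: [-0.0, -1.0, -0.9]
width: 0.0475
time: 4.98
ee_pos: [0.4765, 0.1903, 0.0049]
eef_rot: [0.878, 0.478, 0.0, -0.0]
ft_force: [0.8, 0.4, -0.1]
width: 0.0351
time: 5.4
ee_pos: [0.4764, 0.1904, 0.005]
eef_rot: [0.878, 0.478, 0.0, -0.0]
ft_force: [-0.7, -0.2, 4.5]
width: 0.0091
time: 5.82
ee_pos: [0.4764, 0.1904, 0.005]
eef_rot: [0.878, 0.478, 0.0, -0.0]
ft_force: [-1.4, -0.7, 5.8]
width: 0.009
```

```bash
python3 -m crank '[{"x":0,"y":0,"z":0,"ax":0,"ay":0,"az":0,"claw":0.6},{"x":0,"y":0,"z":0,"ax":0,"ay":0,"az":0,"claw":0.6},{"x":0,"y":0,"z":0.002,"ax":0,"ay":0,"az":0,"claw":0.6},{"x":0,"y":0,"z":0.003,"ax":0,"ay":0,"az":0,"claw":0.6},{"x":0,"y":0,"z":0.0035,"ax":0,"ay":0,"az":0,"claw":0.6}]' 50
python3 -m crank '[{"x":0,"y":0,"z":0,"ax":0,"ay":0,"az":0,"claw":1},{"x":0,"y":0,"z":0,"ax":0,"ay":0,"az":0,"claw":1},{"x":0,"y":0,"z":0,"ax":0,"ay":0,"az":0,"claw":1},{"x":0,"y":0,"z":0,"ax":0,"ay":0,"az":0,"claw":1},{"x":0,"y":0,"z":0,"ax":0,"ay":0,"az":0,"claw":1}]' 50
python3 -m crank '[{"x":0,"y":0,"z":-0.02,"ax":0,"ay":0,"az":0,"claw":1},{"x":0,"y":0,"z":-0.05,"ax":0,"ay":0,"az":0,"claw":1},{"x":0,"y":0,"z":-0.085,"ax":0,"ay":0,"az":0,"claw":1},{"x":0,"y":0,"z":-0.12,"ax":0,"ay":0,"az":0,"claw":1},{"x":0,"y":0,"z":-0.15,"ax":0,"ay":0,"az":0,"claw":1}]'
python3 - <<'E'
from h import *
go([.6298,-.0790,.15],94.92)
E
```

```text
time: 6.23
ee_pos: [0.4759, 0.1901, 0.0006]
eef_rot: [0.878, 0.478, -0.0, -0.0]
ft_force: [0.5, 0.1, 0.2]
width: 0.017
time: 6.65
ee_pos: [0.4761, 0.1902, 0.001]
eef_rot: [0.878, 0.478, -0.0, -0.0]
ft_force: [0.2, 0.9, -1.3]
width: 0.0091
time: 7.07
ee_pos: [0.4763, 0.19, 0.1533]
eef_rot: [0.878, 0.478, 0.0, -0.0]
ft_force: [1.4, 0.7, -0.8]
width: 0.0088
t 7.07 pos [0.4763 0.19   0.1533] head 57.1 -> shift [-0.1425  0.275   0.0033] turn/2 [ 3.0e-04 -4.0e-04 -3.3e-01] j7 0.57 w 0.0088 F [ 1.4  0.7 -0.8]
```

```bash
python3 -m crank '[{"x":-0.014,"y":0.028,"z":0,"ax":0,"ay":0,"az":0,"claw":1},{"x":-0.028,"y":0.055,"z":0,"ax":0,"ay":0,"az":0,"claw":1},{"x":-0.042,"y":0.082,"z":0,"ax":0,"ay":0,"az":0,"claw":1},{"x":-0.056,"y":0.11,"z":0,"ax":0,"ay":0,"az":0,"claw":1},{"x":-0.071,"y":0.1375,"z":0,"ax":0,"ay":0,"az":0,"claw":1}]'
python3 -m crank '[{"x":-0.014,"y":0.028,"z":0,"ax":0,"ay":0,"az":0,"claw":1},{"x":-0.028,"y":0.055,"z":0,"ax":0,"ay":0,"az":0,"claw":1},{"x":-0.042,"y":0.082,"z":0,"ax":0,"ay":0,"az":0,"claw":1},{"x":-0.056,"y":0.11,"z":0,"ax":0,"ay":0,"az":0,"claw":1},{"x":-0.0715,"y":0.1375,"z":0,"ax":0,"ay":0,"az":0,"claw":1}]'
python3 -m crank '[{"x":0,"y":0,"z":0,"ax":0,"ay":0,"az":-0.06,"claw":1},{"x":0,"y":0,"z":0,"ax":0,"ay":0,"az":-0.12,"claw":1},{"x":0,"y":0,"z":0,"ax":0,"ay":0,"az":-0.18,"claw":1},{"x":0,"y":0,"z":0,"ax":0,"ay":0,"az":-0.24,"claw":1},{"x":0,"y":0,"z":0,"ax":0,"ay":0,"az":-0.3,"claw":1}]'
python3 -m crank '[{"x":0,"y":0,"z":0,"ax":0,"ay":0,"az":-0.015,"claw":1},{"x":0,"y":0,"z":0,"ax":0,"ay":0,"az":-0.03,"claw":1},{"x":0,"y":0,"z":0,"ax":0,"ay":0,"az":-0.03,"claw":1},{"x":0,"y":0,"z":0,"ax":0,"ay":0,"az":-0.03,"claw":1},{"x":0,"y":0,"z":0,"ax":0,"ay":0,"az":-0.03,"claw":1}]'
python3 - <<'E'
from h import *
go([.6298,-.0790,.15],94.92)
c=camera("wrist"); im=c["color"]; cv2.imwrite("pics/w4.png",im)
y=np.radians(4.92); rc=np.array([.6264,-.0392]); rx=np.array([np.cos(y),np.sin(y)]); ry=np.array([-rx[1],rx[0]])
for i,k in enumerate((-.12,-.04,.04,.12)):
    for s in(-.028,.028): print("place",i+1,s,np.round(proj(c,[*(rc+k*ry+s*rx),.06]),1))
for s in(-.043,.043):
  for k in(-.165,.165): print("corner",np.round(proj(c,[*(rc+k*ry+s*rx),.012]),1))
E
```

```text
time: 7.48
ee_pos: [0.5536, 0.0548, 0.1511]
eef_rot: [0.878, 0.478, 0.0, -0.0]
ft_force: [0.9, -0.0, -1.3]
width: 0.0091
time: 7.9
ee_pos: [0.6304, -0.0797, 0.1508]
eef_rot: [0.878, 0.478, -0.0, -0.0]
ft_force: [0.9, -0.2, -2.1]
width: 0.0093
time: 8.32
ee_pos: [0.6296, -0.0788, 0.1507]
eef_rot: [0.696, 0.718, -0.0, -0.0]
ft_force: [-0.2, -0.2, -1.7]
width: 0.0096
time: 8.73
ee_pos: [0.6297, -0.0787, 0.1509]
eef_rot: [0.676, 0.737, -0.0, -0.0]
ft_force: [0.2, 0.2, -1.2]
width: 0.0095
t 8.73 pos [ 0.6297 -0.0787  0.1509] head 94.88 -> shift [-0.0003  0.0001  0.0009] turn/2 [-0.0001 -0.0001 -0.0003] j7 1.83 w 0.0095 F [ 0.2  0.2 -1.2]
place 1 -0.028 [237.1 171.1]
place 1 0.028 [241.8 228.5]
place 2 -0.028 [324.6 171.1]
place 2 0.028 [324.6 228.5]
place 3 -0.028 [412.2 171. ]
place 3 0.028 [407.4 228.4]
place 4 -0.028 [499.7 171. ]
place 4 0.028 [490.2 228.4]
corner [207.3 149.7]
corner [516.7 149.5]
corner [215.5 225.5]
corner [503.3 225.4]
```

View pics/w4.png

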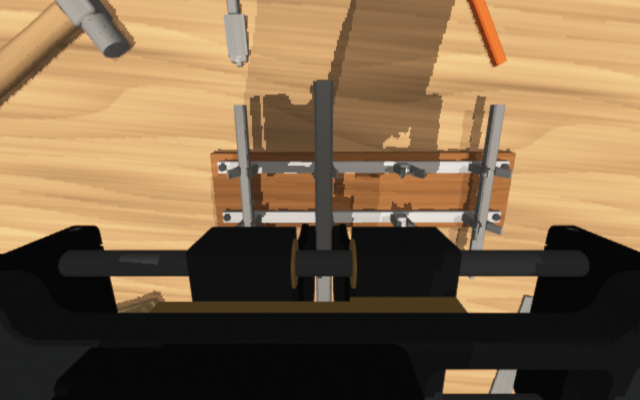

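The held bit runs at column 323, with its rear at (323,82). The seated bits are at columns 237–250 and 480–505, with rear ends at about row 106. The board's near corners are at (211,153) and (516,152), about 3 px off my prediction, so I'll refine the rail from this picture.

Run:
```python
from h import *
c=camera("wrist"); im=c["color"]; hsv=cv2.cvtColor(im,cv2.COLOR_BGR2HSV)
cv2.imwrite("pics/crop2.png",cv2.resize(im[75:235,200:525],None,fx=2.4,fy=2.4,interpolation=cv2.INTER_CUBIC))
g=(hsv[...,1]<60)&(hsv[...,2]>60)
# seated bits: run of grey near expected column, rows 110..148 (off the board, bench behind)
for n,u0 in(("place1",241),("place4",497)):
    P=[]
    for v in range(110,149):
        k=np.flatnonzero(g[v,u0-14:u0+14])+u0-14
        if len(k): P.append(onplane(c,k.mean(),v,.0435)[:2])
    P=np.array(P); f=np.polyfit(P[:,0],P[:,1],1); print(n,len(P),"yaw",np.degrees(np.arctan(f[0])).round(2),"y at x=.62",np.polyval(f,.62).round(4),"x range",P[:,0].min().round(4),P[:,0].max().round(4))
    col=g[95:125,u0-14:u0+14].sum(1); print(col)
# board near/far edges by brown mask
b=(hsv[...,0]<14)&(hsv[...,1]>150)&(hsv[...,2]<150)
for u in(290,345,440,460): 
    k=np.flatnonzero(b[135:230,u])+135; s=np.flatnonzero((hsv[135:230,u,1]<60)&(hsv[135:230,u,2]>130))+135
    print(u,"brown",k.min() if len(k) else None,onplane(c,u,k.min(),.012)[:2].round(4) if len(k) else "",k.max() if len(k) else "","strip rows",s)
for v in(185,195,205):
    k=np.flatnonzero(b[v,190:540])+190; print(v,k.min(),k.max(),onplane(c,k.min(),v,.012)[:2].round(4),onplane(c,k.max(),v,.012)[:2].round(4))
```

```text
place1 39 yaw 4.66 y at x=.62 -0.1586 x range 0.5548 0.5893
[ 0  0  0  0  0  0  0  0  0  0  9 11 12 12 12 12 12 11 11 11 11 11 12 12
 12 12 12 12 12 11]
place4 39 yaw 4.95 y at x=.62 0.0797 x range 0.5347 0.5691
[ 0  0  0  0  0  0  0  0  0  0 12 14 14 14 14 14 14 13 13 12 12 11 11 13
 13 13 13 13 13 14]
290 brown 152 [ 0.5926 -0.1192] 226 strip rows [162 163 164 165 212 213 214 215 216 217 218 219 220 221 222]
345 brown 153 [ 0.5887 -0.0605] 224 strip rows [163 164 165 166 167 168 169 170 171 214 215 216 217 220]
440 brown 152 [0.579  0.0405] 159 strip rows [161 162 163 164 165 166 167 168 169 170 171 172 211 212 213 214 215 216
 217 218 219 220 221]
460 brown 152 [0.5771 0.0618] 209 strip rows [161 162 163 164 165 166 167 168 169 170 171 172 211 212 213 214 215 216
 217 218 219 220 221]
185 253 477 [ 0.6322 -0.1579] [0.6111 0.0881]
195 215 476 [ 0.6472 -0.1999] [0.6224 0.0896]
205 254 474 [ 0.6551 -0.1564] [0.634 0.09 ]
```

View pics/crop2.png

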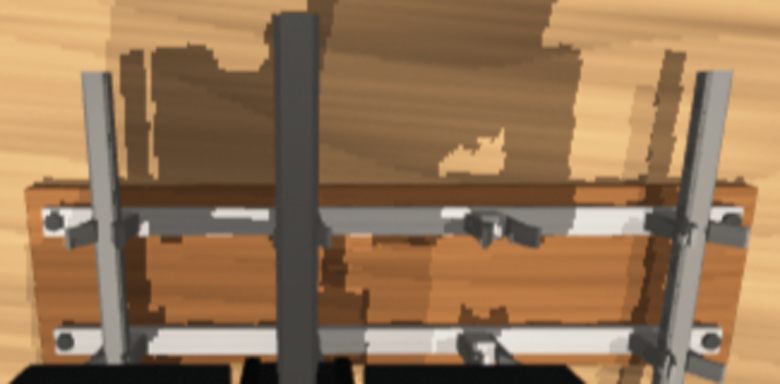

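Run:
```python
from h import *
c=camera("wrist"); hsv=cv2.cvtColor(c["color"],cv2.COLOR_BGR2HSV)
print(hsv[72:90,323]) 
for v in (79,80,81,82): print(v,onplane(c,323,v,.1600)[:2].round(4))
for v in(166.5,216.5): print(v,onplane(c,440,v,.0145)[:2].round(4))
k=[np.flatnonzero((hsv[v,300:350,1]<60)&(hsv[v,300:350,2]<110))+300 for v in(100,120,140)]
for v,q in zip((100,120,140),k): print(v,q.min(),q.max(),onplane(c,q.mean(),v,.1595)[:2].round(4))
go([.6298,-.079,.15],94.9)
```

```text
[[ 16 120 213]
 [ 16 120 210]
 [ 16 121 207]
 [ 16 120 206]
 [ 16 119 207]
 [ 16 119 207]
 [ 16 121 200]
 [ 15 124 161]
 [ 15  94 100]
 [ 18  38  81]
 [ 15  13  77]
 [ 18  16  78]
 [ 18  17  77]
 [ 18  16  78]
 [ 20  20  78]
 [ 20  20  78]
 [ 12  17  77]
 [ 18  17  77]]
79 [ 0.5383 -0.0882]
80 [ 0.5388 -0.0882]
81 [ 0.5393 -0.0881]
82 [ 0.5397 -0.0881]
166.5 [0.5941 0.0425]
216.5 [0.65   0.0534]
100 315 332 [ 0.5483 -0.0871]
120 315 331 [ 0.5583 -0.0865]
140 315 331 [ 0.5686 -0.0856]
t 8.88 pos [ 0.6298 -0.0787  0.151 ] head 94.91 -> shift [-0.0003 -0.      0.001 ] turn/2 [-0.     -0.      0.0001] j7 1.83 w 0.0087 F [ 0.9 -0.3 -1. ]
```

The wrist camera puts the rail centre at about (0.630,−0.039), yaw 4.85°, from the strips, the near edge and the seated bits. The held bit's origin is therefore 4.5 mm short of place2 along x and about 1 mm low in y. I'll correct that and lower in stages.

```bash
python3 -m crank '[{"x":0.001,"y":0.0045,"z":0.02,"ax":0,"ay":0,"az":0,"claw":1},{"x":0.001,"y":0.0045,"z":0.045,"ax":0,"ay":0,"az":0,"claw":1},{"x":0.001,"y":0.0045,"z":0.07,"ax":0,"ay":0,"az":0,"claw":1},{"x":0.001,"y":0.0045,"z":0.083,"ax":0,"ay":0,"az":0,"claw":1},{"x":0.001,"y":0.0045,"z":0.083,"ax":0,"ay":0,"az":0,"claw":1}]' 60
python3 -m crank '[{"x":0,"y":0,"z":0.003,"ax":0,"ay":0,"az":0,"claw":1},{"x":0,"y":0,"z":0.006,"ax":0,"ay":0,"az":0,"claw":1},{"x":0,"y":0,"z":0.009,"ax":0,"ay":0,"az":0,"claw":1},{"x":0,"y":0,"z":0.012,"ax":0,"ay":0,"az":0,"claw":1},{"x":0,"y":0,"z":0.015,"ax":0,"ay":0,"az":0,"claw":1}]'
python3 - <<'E'
from h import *
go([.633,-.0785,.036],94.85)
c=camera("scene"); cv2.imwrite("pics/s2.png",cv2.resize(c["color"][190:340,230:430],None,fx=4,fy=4,interpolation=cv2.INTER_CUBIC))
E
```

```text
time: 9.3
ee_pos: [0.6321, -0.077, 0.0648]
eef_rot: [0.676, 0.737, -0.002, -0.002]
ft_force: [-0.4, -0.1, -1.6]
width: 0.009
time: 9.72
ee_pos: [0.6347, -0.0773, 0.0536]
eef_rot: [0.676, 0.737, 0.0, 0.0]
ft_force: [-0.3, 0.7, -1.1]
width: 0.0088
t 9.72 pos [ 0.6347 -0.0773  0.0536] head 94.94 -> shift [-0.001  -0.0018  0.0175] turn/2 [ 0.0006 -0.      0.0008] j7 1.86 w 0.0088 F [-0.3  0.7 -1.1]
```

View pics/s2.png

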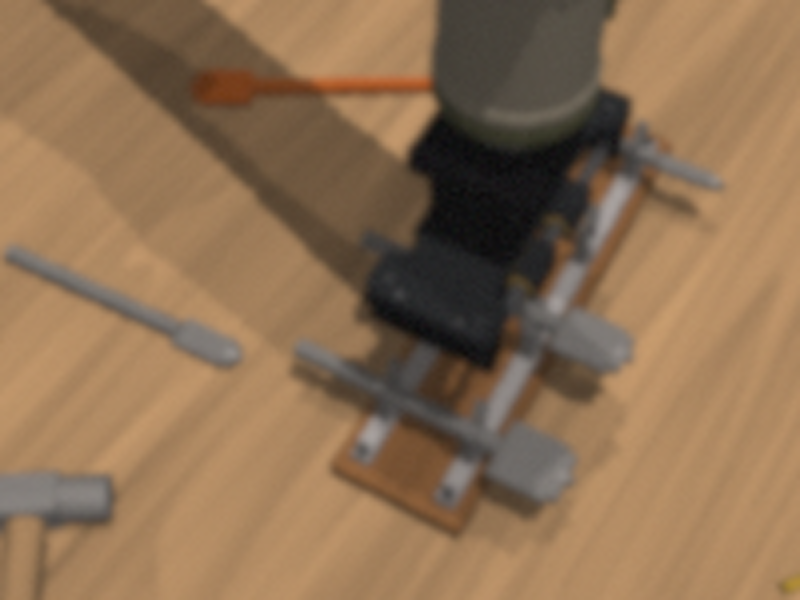

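The crop shows bit_32's shank going down between the far clip's jaws at about (540,325), level and parallel to bit_38. I'll press now.

```bash
python3 -m crank '[{"x":0,"y":0,"z":0.004,"ax":0,"ay":0,"az":0,"claw":1},{"x":0,"y":0,"z":0.008,"ax":0,"ay":0,"az":0,"claw":1},{"x":0,"y":0,"z":0.012,"ax":0,"ay":0,"az":0,"claw":1},{"x":0,"y":0,"z":0.016,"ax":0,"ay":0,"az":0,"claw":1},{"x":0,"y":0,"z":0.016,"ax":0,"ay":0,"az":0,"claw":1}]'
python3 -m crank '[{"x":0,"y":0,"z":0.001,"ax":0,"ay":0,"az":0,"claw":1},{"x":0,"y":0,"z":0.002,"ax":0,"ay":0,"az":0,"claw":1},{"x":0,"y":0,"z":0.002,"ax":0,"ay":0,"az":0,"claw":1},{"x":0,"y":0,"z":0.002,"ax":0,"ay":0,"az":0,"claw":1},{"x":0,"y":0,"z":0.002,"ax":0,"ay":0,"az":0,"claw":1}]'
```

```text
time: 10.18
ee_pos: [0.6354, -0.0764, 0.0372]
eef_rot: [0.676, 0.737, 0.001, 0.001]
ft_force: [3.9, 1.6, -4.7]
width: 0.0089
time: 10.6
ee_pos: [0.6345, -0.0766, 0.0359]
eef_rot: [0.676, 0.737, 0.001, -0.0]
ft_force: [-1.5, 4.8, 7.7]
width: 0.0094
```

```bash
python3 -m crank '[{"x":0,"y":0,"z":0,"ax":0,"ay":0,"az":0,"claw":0.3},{"x":0,"y":0,"z":0,"ax":0,"ay":0,"az":0,"claw":0.3},{"x":0,"y":0,"z":0,"ax":0,"ay":0,"az":0,"claw":0.3},{"x":0,"y":0,"z":0,"ax":0,"ay":0,"az":0,"claw":0.3},{"x":-0.001,"y":0,"z":-0.01,"ax":0,"ay":0,"az":0,"claw":0.3}]'
python3 -m crank '[{"x":0,"y":-0.001,"z":-0.014,"ax":0,"ay":0,"az":0,"claw":0.3},{"x":0,"y":-0.001,"z":-0.018,"ax":0,"ay":0,"az":0,"claw":1},{"x":0,"y":-0.001,"z":-0.018,"ax":0,"ay":0,"az":0,"claw":1},{"x":0,"y":-0.001,"z":-0.018,"ax":0,"ay":0,"az":0,"claw":1},{"x":0,"y":-0.001,"z":-0.018,"ax":0,"ay":0,"az":0,"claw":1}]' 20
python3 -m crank '[{"x":0,"y":0,"z":0.006,"ax":0,"ay":0,"az":0,"claw":1},{"x":0,"y":0,"z":0.01,"ax":0,"ay":0,"az":0,"claw":1},{"x":0,"y":0,"z":0.014,"ax":0,"ay":0,"az":0,"claw":1},{"x":0,"y":0,"z":0.016,"ax":0,"ay":0,"az":0,"claw":1},{"x":0,"y":0,"z":0.017,"ax":0,"ay":0,"az":0,"claw":1}]'
```

```text
time: 11.02
ee_pos: [0.6328, -0.0783, 0.0433]
eef_rot: [0.676, 0.737, -0.001, -0.001]
ft_force: [-0.1, 0.5, 0.5]
width: 0.0286
time: 11.43
ee_pos: [0.6331, -0.0783, 0.0629]
eef_rot: [0.676, 0.737, 0.0, -0.0]
ft_force: [-0.0, -0.0, -0.3]
width: 0.0115
time: 11.85
ee_pos: [0.6328, -0.0783, 0.0455]
eef_rot: [0.676, 0.737, -0.0, -0.001]
ft_force: [-4.1, -0.4, 7.5]
width: 0.0003
```

```bash
python3 -m crank '[{"x":0,"y":0,"z":0.001,"ax":0,"ay":0,"az":0,"claw":1},{"x":0,"y":0,"z":0.002,"ax":0,"ay":0,"az":0,"claw":1},{"x":0,"y":0,"z":0.003,"ax":0,"ay":0,"az":0,"claw":1},{"x":0,"y":0,"z":0.003,"ax":0,"ay":0,"az":0,"claw":1},{"x":0,"y":0,"z":0.003,"ax":0,"ay":0,"az":0,"claw":1}]'
python3 -m crank '[{"x":0,"y":0,"z":-0.03,"ax":0,"ay":0,"az":0,"claw":1},{"x":0,"y":0,"z":-0.06,"ax":0,"ay":0,"az":0,"claw":1},{"x":0,"y":0,"z":-0.09,"ax":0,"ay":0,"az":0,"claw":1},{"x":0,"y":0,"z":-0.125,"ax":0,"ay":0,"az":0,"claw":1},{"x":0,"y":0,"z":-0.155,"ax":0,"ay":0,"az":0,"claw":0.2}]'
python3 - <<'E'
from h import *
go([.4225,-.187,.2],97)
E
```

```text
time: 12.27
ee_pos: [0.6329, -0.0785, 0.0452]
eef_rot: [0.676, 0.737, 0.0, -0.001]
ft_force: [-13.5, 1.8, 24.5]
width: 0.0004
time: 12.68
ee_pos: [0.6333, -0.0786, 0.2002]
eef_rot: [0.676, 0.737, 0.0, 0.0]
ft_force: [0.4, 1.3, -0.6]
width: 0.0031
t 12.68 pos [ 0.6333 -0.0786  0.2002] head 94.93 -> shift [-0.0899 -0.2194  0.    ] turn/2 [ 0.0005  0.0001 -0.0181] j7 1.82 w 0.0031 F [ 0.4  1.3 -0.6]
```

bit_32 took 24.5 N with its top at 45.2 mm, so it is seated. Now bit_20.

```bash
python3 -m crank '[{"x":-0.014,"y":-0.033,"z":0,"ax":0,"ay":0,"az":0,"claw":-0.2},{"x":-0.028,"y":-0.067,"z":0,"ax":0,"ay":0,"az":0,"claw":-0.2},{"x":-0.041,"y":-0.1,"z":0,"ax":0,"ay":0,"az":0,"claw":-0.2},{"x":-0.055,"y":-0.133,"z":0,"ax":0,"ay":0,"az":0,"claw":-0.2},{"x":-0.068,"y":-0.165,"z":0,"ax":0,"ay":0,"az":0,"claw":-0.2}]' 50
python3 -m crank '[{"x":-0.011,"y":-0.027,"z":0,"ax":0,"ay":0,"az":-0.018,"claw":-0.2},{"x":-0.022,"y":-0.0545,"z":0,"ax":0,"ay":0,"az":-0.018,"claw":-0.2},{"x":-0.022,"y":-0.0545,"z":0,"ax":0,"ay":0,"az":-0.018,"claw":-0.2},{"x":-0.022,"y":-0.0545,"z":0,"ax":0,"ay":0,"az":-0.018,"claw":-0.2},{"x":-0.022,"y":-0.0545,"z":0,"ax":0,"ay":0,"az":-0.018,"claw":-0.2}]'
python3 - <<'E'
from h import *
c=camera("wrist"); im=c["color"]; cv2.imwrite("pics/w5.png",im); hsv=cv2.cvtColor(im,cv2.COLOR_BGR2HSV)
g=((hsv[...,1]<60)&(hsv[...,2]>60)).astype(np.uint8); g[228:]=0; g[:,:295]=0; g[:,355:]=0
n,l,st,_=cv2.connectedComponentsWithStats(g); i=1+st[1:,4].argmax(); p=np.argwhere(l==i)[:,::-1]; print(st[i])
v0=p[:,1].min(); Q=[]
for v in range(v0+3,v0+70): k=p[p[:,1]==v,0]; Q.append(onplane(c,k.mean(),v,.008)[:2])
Q=np.array(Q); f=np.polyfit(Q[:,0],Q[:,1],1); a=np.arctan(f[0]); rear=onplane(c,p[p[:,1]==v0,0].mean(),v0,.01)[:2]
o=rear+.09*np.array([np.cos(a),np.sin(a)]); print("rear",rear,"yaw",np.degrees(a),"origin",o)
go([*o,.002],90+np.degrees(a))
E
```

```text
time: 13.1
ee_pos: [0.473, -0.1612, 0.1978]
eef_rot: [0.676, 0.737, 0.0, -0.0]
ft_force: [0.2, -0.3, 1.3]
width: 0.0327
time: 13.52
ee_pos: [0.4229, -0.1866, 0.1982]
eef_rot: [0.663, 0.749, 0.0, 0.0]
ft_force: [-0.1, 0.7, -0.4]
width: 0.0514
[ 317  105   15  123 1022]
rear [ 0.33268415 -0.19798401] yaw 6.9015309873595205 origin [ 0.42203202 -0.18716931]
t 13.57 pos [ 0.4231 -0.1864  0.1981] head 97.06 -> shift [-0.0006 -0.0012  0.1961] turn/2 [0.0002 0.     0.0014] j7 2.0 w 0.0518 F [-0.7  0.2  0. ]
```

View pics/w5.png

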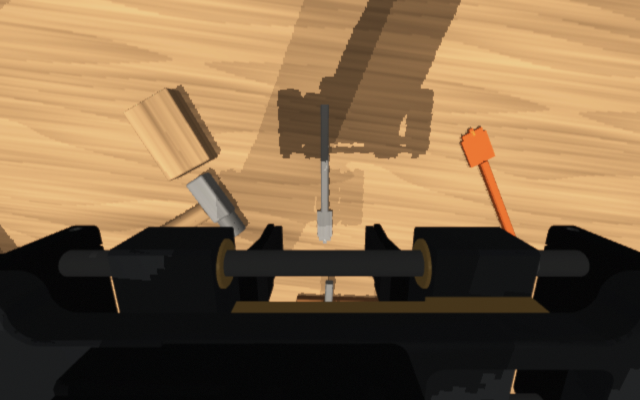

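The grey narrow bit_20 lies between the fingers from (325,105) to (325,240). The hammer and offcut are well to the left. Going down to grip.

```bash
python3 -m crank '[{"x":0,"y":-0.001,"z":0.04,"ax":0,"ay":0,"az":0,"claw":-0.1},{"x":0,"y":-0.001,"z":0.08,"ax":0,"ay":0,"az":0,"claw":-0.1},{"x":0,"y":-0.001,"z":0.115,"ax":0,"ay":0,"az":0,"claw":-0.1},{"x":0,"y":-0.001,"z":0.145,"ax":0,"ay":0,"az":0,"claw":-0.1},{"x":0,"y":-0.001,"z":0.17,"ax":0,"ay":0,"az":0,"claw":-0.1}]' 50
python3 -m crank '[{"x":0,"y":0,"z":0.01,"ax":0,"ay":0,"az":0,"claw":-0.1},{"x":0,"y":0,"z":0.02,"ax":0,"ay":0,"az":0,"claw":-0.1},{"x":0,"y":0,"z":0.0255,"ax":0,"ay":0,"az":0,"claw":1},{"x":0,"y":0,"z":0.0255,"ax":0,"ay":0,"az":0,"claw":1},{"x":0,"y":0,"z":0.0255,"ax":0,"ay":0,"az":0,"claw":1}]'
python3 -m crank '[{"x":0,"y":0,"z":0,"ax":0,"ay":0,"az":0,"claw":1},{"x":0,"y":0,"z":0,"ax":0,"ay":0,"az":0,"claw":1},{"x":0,"y":0,"z":0,"ax":0,"ay":0,"az":0,"claw":1},{"x":0,"y":0,"z":0,"ax":0,"ay":0,"az":0,"claw":1},{"x":0,"y":0,"z":0,"ax":0,"ay":0,"az":0,"claw":1}]'
python3 -m crank '[{"x":0,"y":0,"z":0,"ax":0,"ay":0,"az":0,"claw":1},{"x":0,"y":0,"z":0,"ax":0,"ay":0,"az":0,"claw":1},{"x":0,"y":0,"z":0,"ax":0,"ay":0,"az":0,"claw":1},{"x":0,"y":0,"z":0,"ax":0,"ay":0,"az":0,"claw":1},{"x":0,"y":0,"z":0,"ax":0,"ay":0,"az":0,"claw":1}]'
```

```text
time: 13.98
ee_pos: [0.4211, -0.1863, 0.0255]
eef_rot: [0.662, 0.749, -0.001, -0.001]
ft_force: [0.0, 0.3, -0.7]
width: 0.048
time: 14.4
ee_pos: [0.4222, -0.1873, 0.0033]
eef_rot: [0.663, 0.749, 0.0, 0.0]
ft_force: [-1.2, 0.0, 0.2]
width: 0.0353
time: 14.82
ee_pos: [0.4217, -0.187, 0.003]
eef_rot: [0.663, 0.749, 0.0, 0.0]
ft_force: [-0.6, 1.2, 5.8]
width: 0.0086
time: 15.23
ee_pos: [0.4218, -0.187, 0.003]
eef_rot: [0.663, 0.749, 0.0, 0.0]
ft_force: [-2.1, 1.0, 7.1]
width: 0.0093
```

```bash
python3 -m crank '[{"x":0,"y":0,"z":-0.02,"ax":0,"ay":0,"az":0,"claw":1},{"x":0,"y":0,"z":-0.05,"ax":0,"ay":0,"az":0,"claw":1},{"x":0,"y":0,"z":-0.085,"ax":0,"ay":0,"az":0,"claw":1},{"x":0,"y":0,"z":-0.12,"ax":0,"ay":0,"az":0,"claw":1},{"x":0,"y":0,"z":-0.15,"ax":0,"ay":0,"az":0,"claw":1}]'
python3 - <<'E'
from h import *
go([.6263,.0013,.15],94.85)
E
```

```text
time: 15.65
ee_pos: [0.4212, -0.1874, 0.1547]
eef_rot: [0.663, 0.749, 0.0, 0.0]
ft_force: [1.3, 0.5, -2.2]
width: 0.0092
t 15.65 pos [ 0.4212 -0.1874  0.1547] head 96.97 -> shift [0.1624 0.2265 0.0048] turn/2 [0.0004 0.0002 0.0185] j7 2.02 w 0.0092 F [ 1.3  0.5 -2.2]
```

```bash
python3 -m crank '[{"x":0.022,"y":0.031,"z":0,"ax":0,"ay":0,"az":0,"claw":1},{"x":0.044,"y":0.062,"z":0,"ax":0,"ay":0,"az":0,"claw":1},{"x":0.066,"y":0.092,"z":0,"ax":0,"ay":0,"az":0,"claw":1},{"x":0.088,"y":0.123,"z":0,"ax":0,"ay":0,"az":0,"claw":1},{"x":0.11,"y":0.153,"z":0,"ax":0,"ay":0,"az":0,"claw":1}]'
python3 -m crank '[{"x":0.022,"y":0.031,"z":0,"ax":0,"ay":0,"az":0.0185,"claw":1},{"x":0.044,"y":0.062,"z":0.003,"ax":0,"ay":0,"az":0.0185,"claw":1},{"x":0.0525,"y":0.073,"z":0.003,"ax":0,"ay":0,"az":0.0185,"claw":1},{"x":0.0525,"y":0.073,"z":0.003,"ax":0,"ay":0,"az":0.0185,"claw":1},{"x":0.0525,"y":0.073,"z":0.003,"ax":0,"ay":0,"az":0.0185,"claw":1}]'
python3 - <<'E'
from h import *
go([.6263,.0013,.15],94.85)
z=r.read_state()["ee_pos"][2]
c=camera("wrist"); im=c["color"]; cv2.imwrite("pics/w6.png",im); hsv=cv2.cvtColor(im,cv2.COLOR_BGR2HSV)
def line(u0,w,v0,v1,zt,val):
    P=[];C=[]
    for v in range(v0,v1):
        k=np.flatnonzero((hsv[v,u0-w:u0+w,1]<60)&val(hsv[v,u0-w:u0+w,2]))+u0-w
        if len(k): P.append(onplane(c,k.mean(),v,zt)[:2]); C.append((v,k.min(),k.max()))
    P=np.array(P); f=np.polyfit(P[:,0],P[:,1],1); return C[0],C[-1],"rear",P[0].round(4),"yaw",np.degrees(np.arctan(f[0])).round(2),"y@.6263",np.polyval(f,.6263).round(4)
print("held",line(323,25,60,145,z+.0065,lambda v:v>50))
for u,w in((238,14),(410,14)):
  print(u,line(u,w,85,148,.0435,lambda v:v>60))
E
```

```text
time: 16.07
ee_pos: [0.5608, -0.0578, 0.1523]
eef_rot: [0.663, 0.749, 0.0, -0.0]
ft_force: [-0.5, -1.1, -1.0]
width: 0.0092
time: 16.48
ee_pos: [0.6257, 0.0021, 0.1487]
eef_rot: [0.676, 0.737, -0.001, -0.0]
ft_force: [-0.3, -0.4, -1.1]
width: 0.0091
t 16.48 pos [0.6257 0.0021 0.1487] head 94.95 -> shift [-0.0008  0.0005 -0.0013] turn/2 [-0.0008  0.0003  0.0009] j7 1.7 w 0.0091 F [-0.3 -0.4 -1.1]
held ((83, np.int64(316), np.int64(331)), (144, np.int64(315), np.int64(332)), 'rear', array([ 0.5358, -0.0071]), 'yaw', np.float64(4.93), 'y@.6263', np.float64(0.0007))
238 ((102, np.int64(232), np.int64(241)), (147, np.int64(235), np.int64(246)), 'rear', array([ 0.5441, -0.0857]), 'yaw', np.float64(5.18), 'y@.6263', np.float64(-0.0777))
410 ((101, np.int64(410), np.int64(416)), (147, np.int64(403), np.int64(414)), 'rear', array([0.5294, 0.0737]), 'yaw', np.float64(4.64), 'y@.6263', np.float64(0.0808))
```

View pics/w6.png

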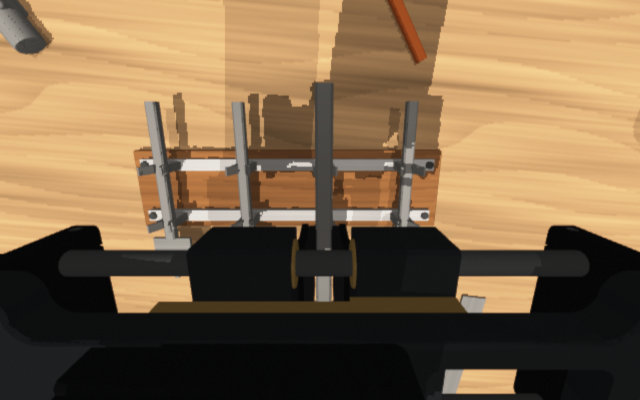

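bit_32 sits at columns 232–246 with its rear at row 102, level with its neighbours. bit_20 is held at column 323, within 1 mm of the midline and 1 mm short in x. Lowering and pressing it at place3.

```bash
python3 -m crank '[{"x":0,"y":0.001,"z":0.02,"ax":0,"ay":0,"az":0,"claw":1},{"x":0,"y":0.001,"z":0.045,"ax":0,"ay":0,"az":0,"claw":1},{"x":0,"y":0.001,"z":0.07,"ax":0,"ay":0,"az":0,"claw":1},{"x":0,"y":0.001,"z":0.082,"ax":0,"ay":0,"az":0,"claw":1},{"x":0,"y":0.001,"z":0.082,"ax":0,"ay":0,"az":0,"claw":1}]' 60
python3 -m crank '[{"x":0,"y":0,"z":0.003,"ax":0,"ay":0,"az":0,"claw":1},{"x":0,"y":0,"z":0.006,"ax":0,"ay":0,"az":0,"claw":1},{"x":0,"y":0,"z":0.009,"ax":0,"ay":0,"az":0,"claw":1},{"x":0,"y":0,"z":0.012,"ax":0,"ay":0,"az":0,"claw":1},{"x":0,"y":0,"z":0.014,"ax":0,"ay":0,"az":0,"claw":1}]'
python3 -m crank '[{"x":0,"y":0,"z":0.004,"ax":0,"ay":0,"az":0,"claw":1},{"x":0,"y":0,"z":0.008,"ax":0,"ay":0,"az":0,"claw":1},{"x":0,"y":0,"z":0.012,"ax":0,"ay":0,"az":0,"claw":1},{"x":0,"y":0,"z":0.016,"ax":0,"ay":0,"az":0,"claw":1},{"x":0,"y":0,"z":0.016,"ax":0,"ay":0,"az":0,"claw":1}]'
```

```text
time: 16.95
ee_pos: [0.6245, 0.0006, 0.065]
eef_rot: [0.677, 0.736, -0.002, -0.002]
ft_force: [0.5, -0.3, -1.5]
width: 0.0092
time: 17.37
ee_pos: [0.6274, 0.0024, 0.0542]
eef_rot: [0.676, 0.737, 0.001, 0.0]
ft_force: [-1.0, 2.8, 3.0]
width: 0.0087
time: 17.78
ee_pos: [0.6281, 0.003, 0.0381]
eef_rot: [0.676, 0.737, 0.001, 0.001]
ft_force: [3.9, 3.9, 0.0]
width: 0.0091
```

```bash
python3 -m crank '[{"x":0,"y":0,"z":0.001,"ax":0,"ay":0,"az":0,"claw":1},{"x":0,"y":0,"z":0.002,"ax":0,"ay":0,"az":0,"claw":1},{"x":0,"y":0,"z":0.002,"ax":0,"ay":0,"az":0,"claw":1},{"x":0,"y":0,"z":0.002,"ax":0,"ay":0,"az":0,"claw":1},{"x":0,"y":0,"z":0.002,"ax":0,"ay":0,"az":0,"claw":1}]'
python3 -m crank '[{"x":0,"y":0,"z":0,"ax":0,"ay":0,"az":0,"claw":0.3},{"x":0,"y":0,"z":0,"ax":0,"ay":0,"az":0,"claw":0.3},{"x":0,"y":0,"z":0,"ax":0,"ay":0,"az":0,"claw":0.3},{"x":0,"y":0,"z":0,"ax":0,"ay":0,"az":0,"claw":0.3},{"x":-0.001,"y":0,"z":-0.01,"ax":0,"ay":0,"az":0,"claw":0.3}]'
python3 -m crank '[{"x":0,"y":-0.001,"z":-0.014,"ax":0,"ay":0,"az":0,"claw":0.3},{"x":0,"y":-0.001,"z":-0.018,"ax":0,"ay":0,"az":0,"claw":1},{"x":0,"y":-0.001,"z":-0.018,"ax":0,"ay":0,"az":0,"claw":1},{"x":0,"y":-0.001,"z":-0.018,"ax":0,"ay":0,"az":0,"claw":1},{"x":0,"y":-0.001,"z":-0.018,"ax":0,"ay":0,"az":0,"claw":1}]' 20
python3 -m crank '[{"x":0,"y":0,"z":0.006,"ax":0,"ay":0,"az":0,"claw":1},{"x":0,"y":0,"z":0.01,"ax":0,"ay":0,"az":0,"claw":1},{"x":0,"y":0,"z":0.014,"ax":0,"ay":0,"az":0,"claw":1},{"x":0,"y":0,"z":0.017,"ax":0,"ay":0,"az":0,"claw":1},{"x":0,"y":0,"z":0.019,"ax":0,"ay":0,"az":0,"claw":1}]'
```

```text
time: 18.2
ee_pos: [0.6281, 0.003, 0.0379]
eef_rot: [0.676, 0.737, 0.002, 0.0]
ft_force: [-3.7, 4.6, 17.7]
width: 0.0088
time: 18.62
ee_pos: [0.6253, 0.0007, 0.0436]
eef_rot: [0.676, 0.737, -0.002, -0.001]
ft_force: [-0.1, 0.6, -1.7]
width: 0.0287
time: 19.03
ee_pos: [0.6258, 0.0008, 0.0634]
eef_rot: [0.676, 0.737, 0.0, -0.0]
ft_force: [-0.2, -0.1, -0.0]
width: 0.0113
time: 19.45
ee_pos: [0.6256, 0.0007, 0.0451]
eef_rot: [0.676, 0.737, -0.0, -0.001]
ft_force: [-13.1, 1.3, 30.5]
width: 0.0003
```

Contact at 45.1 mm with 30 N, so bit_20 is seated. Backing off for the last check.

```bash
python3 -m crank '[{"x":0,"y":0,"z":-0.03,"ax":0,"ay":0,"az":0,"claw":1},{"x":0,"y":0,"z":-0.06,"ax":0,"ay":0,"az":0,"claw":1},{"x":0,"y":0,"z":-0.09,"ax":0,"ay":0,"az":0,"claw":1},{"x":0,"y":0,"z":-0.125,"ax":0,"ay":0,"az":0,"claw":1},{"x":0,"y":0,"z":-0.155,"ax":0,"ay":0,"az":0,"claw":1}]'
python3 -m crank '[{"x":0,"y":-0.04,"z":0,"ax":0,"ay":0,"az":0,"claw":0.5},{"x":0,"y":-0.08,"z":0,"ax":0,"ay":0,"az":0,"claw":0.5},{"x":0,"y":-0.12,"z":0,"ax":0,"ay":0,"az":0,"claw":0.5},{"x":0,"y":-0.16,"z":0,"ax":0,"ay":0,"az":0,"claw":0.5},{"x":0,"y":-0.19,"z":0,"ax":0,"ay":0,"az":0,"claw":0.5}]'
python3 - <<'E'
from h import *
t=camera("top")["color"]; s=camera("scene")["color"]
a=cv2.resize(t[50:270,180:520],(400,259),interpolation=cv2.INTER_CUBIC); b=cv2.resize(s[195:330,300:420],(400,450),interpolation=cv2.INTER_CUBIC)
a2=cv2.resize(t[115:200,285:415],(400,262),interpolation=cv2.INTER_CUBIC)
im=np.zeros((540,800,3),np.uint8); im[:259,:400]=a; im[265:527,:400]=a2; im[:450,400:]=b; cv2.imwrite("pics/fin.png",im)
print(r.read_state()["ft_force"],r.read_state()["time"])
E
```

```text
time: 19.87
ee_pos: [0.6259, 0.0005, 0.2014]
eef_rot: [0.676, 0.736, 0.0, 0.0]
ft_force: [1.3, 0.9, 0.0]
width: 0.0001
time: 20.28
ee_pos: [0.4339, -0.0159, 0.1988]
eef_rot: [0.676, 0.737, -0.0, -0.0]
ft_force: [-0.5, 1.3, 1.0]
width: 0.02
[ 0.57617847 -0.19262825  0.02852131] 20.3833
```

View pics/fin.png

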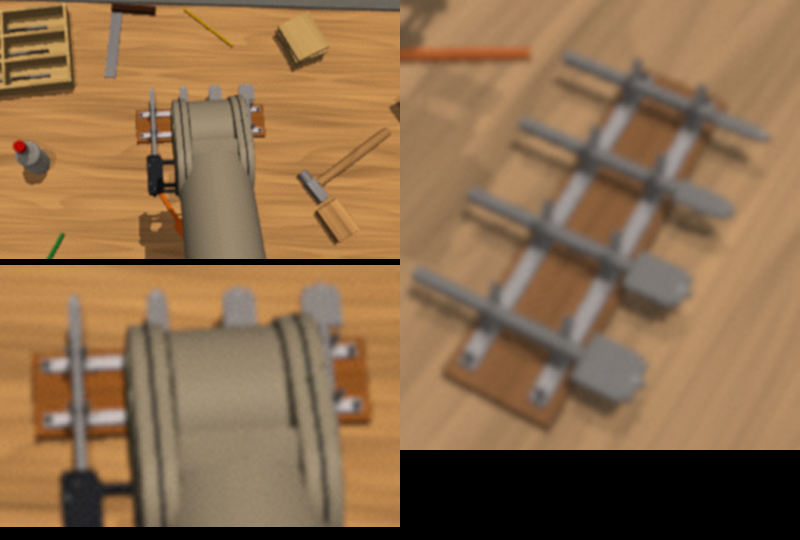

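The scene crop shows all four bits parallel, level and aligned, in the order 12, 20, 32, 38, with the blades all pointing away from the robot. The glue, hammer and offcut have not moved, so I'm handing it in.

```bash
python3 -c "
from bench import close_job
print(close_job())"
```

```text
the job is handed in; nothing more can be done
None
```

The job is done and handed in at about 20 s of the 58 s allowed. The 32 mm bit is in place2 and the 20 mm bit is in place3. Each was gripped by the shank, pressed into its clips, then pressed again from above with shut fingers.

- **Seating:** the bits took 24.5 N (32 mm) and 30.5 N (20 mm) with the fingertips at 45.2 and 45.1 mm. A fully seated shank's top is at 45 mm. The force sensor was back near zero once the arm had backed off.
- **Final pictures:** the bits lie in order 12, 20, 32, 38, level and parallel, with all blades pointing away from the robot. The glue bottle, hammer and offcut look undisturbed, judged by eye only.
- **What went wrong:** my first move calls were refused because keys were missing. The first grasp of the 32 mm bit came up empty because I lifted before the fingers had closed; the bit had not moved.
- **What disagreed:** the top and wrist cameras differed by about 3 mm on the rail's x position. I used the wrist camera's value. Sideways, the wrist camera and the arm's own position differed by 1 to 2 mm, which I split on the 32 mm bit and left uncorrected on the 20 mm bit.
- **Not checked:** in the last top view the arm hid the two middle places, so the scene camera is the only final view of them.

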